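Take the stop out of the print jig's T-slot

TASK

Clear the print jig for a longer stop: press the red sprung catch at the open end of the T-slot down until it stays down by itself and take the fingers off it, then slide the black stop along the slot all the way out from under the lips into the open end. Lift it out there and set it down gently, upright on its base, in the wooden tray; leave the catch latched down and everything else where it is.

Things in the scene. Friction and masses are not known exactly. Their poses are not given: they have to be found in the camera images.
- track: The jig, fixed to the table: plywood base 110 mm wide, from x = -160 to +165 mm, top at 30 mm, with an aluminium T-slot along its x axis whose floor is the base's top. Origin: on the table under the slot's centre line; x points along the slot to its open end, y to the side of the blue fence. The slot is a channel 54 mm wide between side walls 10 mm high; a steel plate 14 mm high closes it at x = -160 mm
- mouth (a point): where the lips end: on the slot's floor (30 mm above the table), on the centre line, 30 mm from the jig's origin along its x; axes as the jig's. From the closed end to here two lips, 10 to 14 mm above the floor, leave a 24 mm gap and hold the stop down; beyond is the open end, without lips. The stop is clear when its origin is more than 46 mm beyond this point
- fence (a point): end of the blue fence, top middle. The fence stands on the lip on the +y side of the slot only: y = 23 to 35 mm and x = -160 to +30 mm in the jig's frame, top 47 mm above the slot's floor (77 mm above the table). Only 6 mm separate it from the stop's block; at the open end there is no fence and both sides of the block are free
- slot_end (a point): face of the rubber end stop, 12 mm high, that closes the open end: on the slot's floor and centre line, 155 mm from the jig's origin along its x, 125 mm beyond the mouth
- catch (a joint): angle of the red sprung catch in the floor of the open end: 0 raised (blocks the stop: its free end stands 20 mm above the floor, 7 mm beyond the mouth), 0.26 fully down (1.5 mm below the floor). The stop's push does not lower it. Pressed from above it springs back if let go before 0.15, snaps down and stays beyond 0.2 (detent). 60 mm from its hinge it takes about 6 N at first, less further down
- catch_hinge (a point): the catch's hinge, at its end away from the mouth: 118 mm from the jig's origin along its x, 24.5 mm above the table. The catch is a plate 36 mm wide that reaches 85 mm from here towards the mouth
- catch_pad (a point): the point on top of the catch to press, 25 mm from its free end and 60 mm from its hinge, on the slot's centre line; it moves with the catch: about 44 mm above the table when raised, 28.5 mm when down
- stop: the black stop with a yellow strip on top, 0.2 to 0.45 kg, 92 mm long. Origin: centre of its underside; x along its length and the slot, z up. Steel base 50 mm wide, 8 mm high, under the lips; neck 18 mm wide; above 16 mm a block 34 mm wide and 92 mm long. In the slot its underside is on the floor, and it can be pushed on the end face away from the mouth
- stop_top (a point): middle of the stop's top face, 55 mm above its underside
- tray: open wooden tray, fixed to the table, outside 170 (x) x 130 (y) x 26 mm, walls and floor 6 mm. Origin: centre of its underside, z up
- baren: bystander: baren with a red handle, 70 mm across, 118 mm high, origin under its centre
- masking_tape: bystander: roll of cream masking tape, 98 mm across, 24 mm high, origin under its centre
- ink_tube: bystander: black ink tube lying, 54 (x) x 156 (y) x 37 mm, origin under its centre
- black_tape: bystander: roll of black tape, 58 mm across, 19 mm high, origin under its centre

How it is judged:
By the outcome, as a careful person would: the job done as asked, in the order asked, and still so for the second after the job is handed in, with the robot touching nothing.
It also fails if it takes over 61 s, if anything falls off the work surface, if the arm or the gripper's body presses on something with over 40 N, if the wrist force passes 120 N, or if a joint passes its speed limit or range.

ROBOT

A 6-joint arm with a two-finger parallel gripper is mounted at the origin on a cart in front of the work surface, level with it; the furniture and walls round the work are solid. World frame = base frame: x ahead of the robot, y to its left, z up, the work surface at z = 0. Lengths are in m, angles in rad, forces in N, time in s.
With the tool pointing down it reaches from about 0.275 to 0.725 m from the base axis. Payload 15.9 kg.
Tool frame: the origin (TCP) lies at the very end of the fingers, on their centre line; the grasp point (between the pads) lies 19 mm behind it; z points along the fingers, y is the line along which they close (so a half turn about z gives the same grasp; the last joint's range is limited). The gripper opens to 85 mm and grips with 20 to 120 N. Pads are 22 mm wide; open, the fingers measure 114 mm over their backs; the gripper's body (76 mm by 85 mm) begins 54 mm behind the grasp point. The pads swing forward as they close: fully open they stand 13 mm farther back than shut.
Start: joints at [1.241, 0.213, -0.034, 1.323, 0, 1.571], TCP at [0.162, 0.473, 0.231] pointing down, gripper open.
Joint ranges: [-2.98, 2.98], [-0.74, 1.72], [-1.14, 1.35], [-2.1, 2.04], [-1.57, 1.44], [-3.14, 3.14]. Speed limits (rad/s): [1.89, 1.89, 2.39, 2.57, 3.14, 3.14].

INTERFACE

Orientations are given as a unit quaternion [w, x, y, z].
In Python, from rig import bot gives the robot as it stands.
- The arm moves only by the tool drive_tool, never from a script. Its argument "motion" is a list of rows, each an object of numbers: "ax", "ay", "az": the turn, a rotation vector about the world's x, y, z in degrees; "dx", "dy", "dz": the shift along the world's x, y, z in cm; "jaw": the closure in counts, from 0 (fully open) to 255 (shut). In form: [{"ax": .., "ay": .., "az": .., "dx": .., "dy": .., "dz": .., "jaw": ..}, ...]. A call has 1 to 5 rows; each row shifts and turns the commanded pose from where the row before left it; what a row does not reach is not made up. A row lasts 1/12 s, in which the tool goes at most 41.7 mm and 7.16 degrees, less where a joint would pass 70% of its speed; a pose out of reach is approached as far as the arm can. A call with a gripper value outside its range is refused whole. The fingers move at their own pace and stop on an object; "squeeze" is the grip in N (left out, the last holds). Time passes only in rows, so rows that do not move let the fingers close. It gives the time, the measured TCP pose, the force, the opening and the grip force at its end, in the units of the state.
- bot.state(): the state, without advancing time (a new reading comes with each control period).
- bot.read_camera(name): name is "side" or "top" or "wrist"; returns the picture (420x560x3 uint8, blue, green, red); there is no depth.
- bot.calibration(name): a dict with "fovy" (degrees; the focal length in pixels is half the picture's height over the tangent of half this angle, whatever the lens; pixels are square), "cx", "cy" (the principal point, pixels), "R" (3x3) and "t" (3): a world point X has camera coordinates R X + t. Camera axes: x right, y down, z forward; pixel columns grow to the right and rows downward; lengths in m; the calibration is good to about 2 mm. A picture is of the moment at which its call begins: read the wrist's pose just before it. calibration takes no time and is no camera call; for the wrist camera it gives the pose at the moment of the call.
- bot.finish_job(): hands the job in; it is judged then, once.
The state is a dict: "clock": time; "qpos": joint angles; "dq": joint speeds; "tau": joint torques, N m; "tool_pos": TCP position; "ee_rot": TCP orientation; "wrist_force": force on the tool from outside, world axes, zero at the start; "moment": the same for the moment, N m; "width": finger opening in m; "grip_force": force on a finger pad.
Only numpy, scipy, OpenCV 4.12 (cv2) and the standard library are available. Lean on these libraries where they do the work, as an engineer would, in place of code of your own. Each camera call takes 0.05 s, during which the arm holds its last target. There are 200 camera calls.

## Working session

There is one attempt and no reset: what is moved stays moved. The work goes in short steps, Python scripts to look and compute and a tool call to move; the robot and the scene stay as the last step left them, time stands still between calls to the robot, and variables do not carry over. Pictures are saved under pics/ and viewed, at most 13 in all, crops included, and the job is handed in when it is done.

Besides the shell and the picture viewer there is one more tool, called as name(argument=value, ...), one argument or row to a line, values as JSON. drive_tool: Moves the arm, as the interface text tells. Its arguments: {"type":"object","properties":{"motion":{"type":"array"},"squeeze":{"type":"number"}},"required":["motion"]}

```bash
mkdir -p pics && ls && python3 - <<'E'
from rig import bot
import cv2,numpy as np
s=bot.state();print({k:np.round(v,3).tolist() for k,v in s.items()})
for n in ("top","side"):
    im=bot.read_camera(n);cv2.imwrite(f"pics/{n}0.png",im)
    c=bot.calibration(n);print(n,{k:np.round(v,3).tolist() for k,v in c.items()})
E
```

```text
pics
{'clock': 0.0, 'qpos': [1.241, 0.213, -0.035, 1.324, -0.0, 1.571], 'dq': [-0.001, 0.001, 0.0, 0.002, -0.001, 0.0], 'tau': [0.0, -68.615, 48.712, 0.017, -0.0, -0.0], 'tool_pos': [0.162, 0.473, 0.231], 'ee_rot': [-0.0, 0.164, 0.986, -0.001], 'wrist_force': [0.216, 0.689, -0.359], 'moment': [0.028, -0.022, -0.007], 'grip_force': 0.0, 'width': 0.086}
top {'fovy': 43.609, 'cx': 287.585, 'cy': 200.501, 'R': [[0.049, -0.999, -0.007], [-0.977, -0.047, -0.206], [0.205, 0.017, -0.979]], 't': [0.016, 0.597, 1.209]}
side {'fovy': 53.758, 'cx': 277.565, 'cy': 206.392, 'R': [[0.999, 0.043, 0.022], [0.044, -0.608, -0.792], [-0.02, 0.792, -0.61]], 't': [-0.584, 0.052, 0.975]}
```

View pics/top0.png

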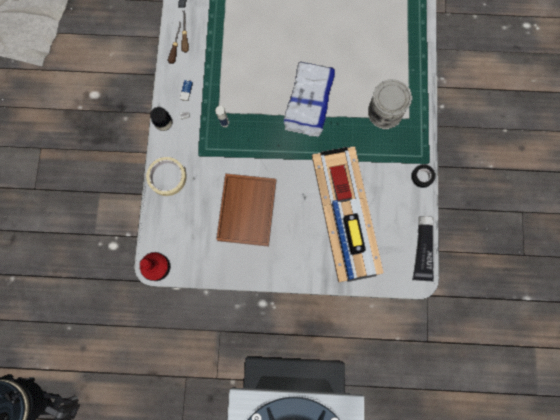

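View pics/side0.png

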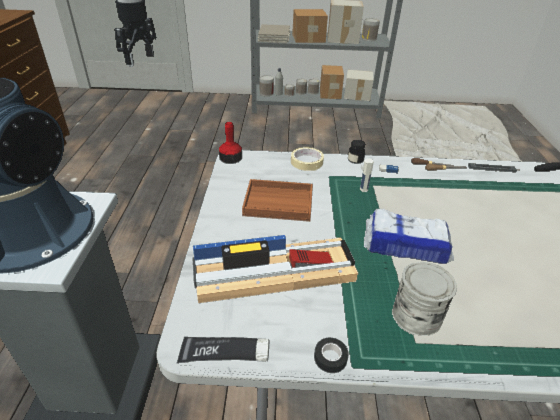

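The top view shows the jig running from about (360,278), its closed end, to (335,150), its open end. The stop's yellow strip is near (354,233), the red catch near (341,182) and the tray near (247,210). The side view agrees with this. I'll measure by colour in both views.

```bash
cat > h.py <<'E'
from rig import bot
import cv2,numpy as np
def K(c): return 210/np.tan(np.radians(c["fovy"])/2)
def ray(c,p):
    R=np.array(c["R"]);t=np.array(c["t"]);f=K(c)
    d=R.T@np.array([(p[0]-c["cx"])/f,(p[1]-c["cy"])/f,1]);return -R.T@t,d
def onz(c,p,z):
    o,d=ray(c,p);return o+d*(z-o[2])/d[2]
def proj(c,X):
    q=np.array(c["R"])@X+np.array(c["t"]);return K(c)*q[:2]/q[2]+[c["cx"],c["cy"]]
def tri(a,p,b,q):
    o1,d1=ray(a,p);o2,d2=ray(b,q)
    s=np.linalg.lstsq(np.c_[d1,-d2],o2-o1,rcond=None)[0]
    A,B=o1+s[0]*d1,o2+s[1]*d2;return (A+B)/2,np.linalg.norm(A-B)
def blob(im,lo,hi,roi):
    x0,y0,x1,y1=roi
    m=np.zeros(im.shape[:2],np.uint8);h=cv2.cvtColor(im,cv2.COLOR_BGR2HSV)
    m[y0:y1,x0:x1]=cv2.inRange(h,np.array(lo),np.array(hi))[y0:y1,x0:x1]
    cs=cv2.findContours(m,cv2.RETR_EXTERNAL,cv2.CHAIN_APPROX_NONE)[0]
    k=max(cs,key=cv2.contourArea);M=cv2.moments(k)
    return np.array([M["m10"]/M["m00"],M["m01"]/M["m00"]]),cv2.minAreaRect(k),k
E
python3 - <<'E'
from h import *
T=cv2.imread("pics/top0.png");S=cv2.imread("pics/side0.png")
ct,cs=bot.calibration("top"),bot.calibration("side")
Y=((20,120,120),(35,255,255))
a,ra,_=blob(T,*Y,(320,200,380,260));b,rb,_=blob(S,*Y,(210,230,280,270))
print("yellow",a,ra,b,tri(ct,a,cs,b),onz(ct,a,.085))
box=cv2.boxPoints(ra);print("yellow corners",[np.round(onz(ct,p,.085)[:2],4).tolist() for p in box])
a,ra,k=blob(T,(8,70,50),(18,255,200),(205,165,285,255));print("tray",a,ra,onz(ct,a,.026))
print([np.round(onz(ct,p,.026)[:2],4).tolist() for p in cv2.boxPoints(ra)])
a,ra,k=blob(T,(0,150,60),(8,255,255),(320,150,365,210));print("catch",ra,[np.round(onz(ct,p,.035)[:2],4).tolist() for p in cv2.boxPoints(ra)])
a,ra,k=blob(T,(100,120,50),(125,255,255),(320,190,365,285));print("fence",ra,[np.round(onz(ct,p,.077)[:2],4).tolist() for p in cv2.boxPoints(ra)])
cv2.imwrite("pics/tz.png",cv2.resize(T[140:290,300:400],None,fx=4,fy=4,interpolation=cv2.INTER_CUBIC))
cv2.imwrite("pics/sz.png",cv2.resize(S[225:310,185:365],None,fx=4,fy=4,interpolation=cv2.INTER_CUBIC))
E
```

```text
yellow [354.67142857 232.4452381 ] ((354.6588439941406, 232.46469116210938), (26.357053756713867, 9.328010559082031), 77.47119140625) [244.99439103 247.2411859 ] (array([ 0.52307343, -0.11691757,  0.08193962]), np.float64(0.0011467104052515684)) [ 0.52204143 -0.11669651  0.085     ]
yellow corners [[0.5493, -0.0986], [0.5552, -0.1199], [0.4949, -0.1346], [0.4891, -0.1135]]
tray [246.05087195 209.34927753] ((245.8175048828125, 209.2481689453125), (52.03935241699219, 67.62822723388672), 6.581944942474365) [0.57601768 0.14721338 0.026     ]
[[0.4964, 0.2158], [0.6674, 0.2094], [0.658, 0.0782], [0.4878, 0.0881]]
catch ((340.5203857421875, 181.99468994140625), (33.82453536987305, 13.714924812316895), 75.37911987304688) [[0.6913, -0.056], [0.7018, -0.0889], [0.6188, -0.1123], [0.6085, -0.0798]]
fence ((342.6024475097656, 239.9780731201172), (78.29403686523438, 4.679482460021973), 77.90524291992188) [[0.5936, -0.0621], [0.5965, -0.073], [0.4171, -0.1164], [0.4143, -0.1059]]
```

View pics/tz.png

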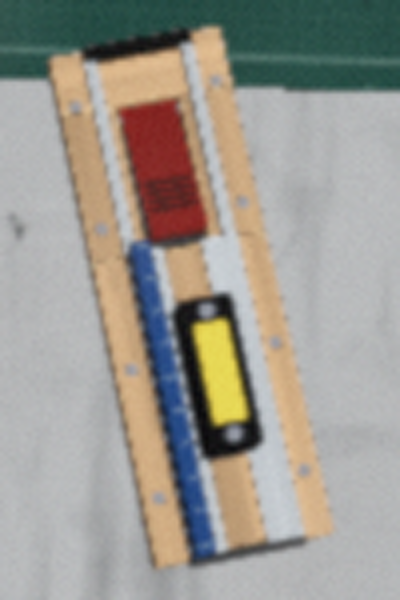

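View pics/sz.png

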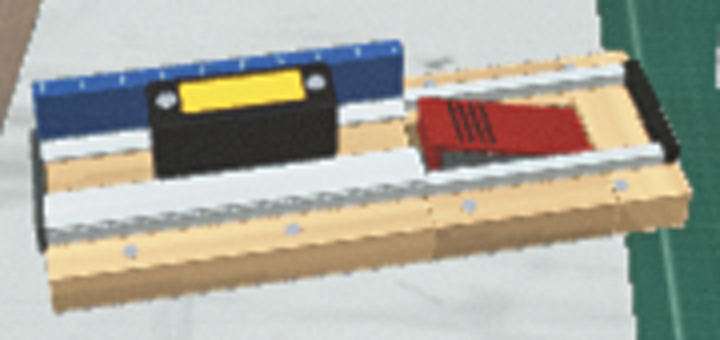

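The crops show the stop about mid-slot. Its end clears the catch, the catch is raised, the fence ends at the mouth, and the base corners are visible. I'll fit the jig's pose from the hand-read base corners on z = 30 mm and cross-check it with the fence, the stop and the side view.

```bash
python3 - <<'E'
from h import *
ct,cs=bot.calibration("top"),bot.calibration("side")
tz=lambda x,y:((x+.5)/4-.5+300,(y+.5)/4-.5+140); sz=lambda x,y:((x+.5)/4-.5+185,(y+.5)/4-.5+225)
# jig xyz (mm) -> pixel
pts=[(165,55,30),(165,-55,30),(-160,-55,30),(-160,55,30)]
T=[tz(50,58),tz(220,28),tz(330,532),tz(155,566)]
W=np.array([onz(ct,p,.03)[:2] for p in T]);L=np.array(pts)[:,:2]/1e3
def fit(L,W):
    a=(L-L.mean(0));b=W-W.mean(0);z=np.sum((b[:,0]+1j*b[:,1])*(a[:,0]-1j*a[:,1]));th=np.angle(z)
    R=np.array([[np.cos(th),-np.sin(th)],[np.sin(th),np.cos(th)]]);t=W.mean(0)-R@L.mean(0)
    return th,t,R,(W-L@R.T-t)*1e3
th,t,R,r=fit(L,W);print("top base",np.degrees(th),t,r.round(1).tolist())
P=[(165,-55,30),(-160,-55,30),(-160,-55,0),(165,-55,0)]
S=[sz(692,192),sz(50,285),sz(56,312),sz(690,226)]
W2=np.array([onz(cs,p,q[2]/1e3)[:2] for p,q in zip(S,P)]);th2,t2,_,r2=fit(np.array(P)[:,:2]/1e3,W2);print("side base",np.degrees(th2),t2,r2.round(1).tolist())
for n,X in (("fence end mid",(.595,-.0675)),("stop",(.5225,-.1168))): print(n,(R.T@(np.array(X)-t)*1e3).round(1))
for x in (58,-120,92): print(x,(t+R@[x/1e3,0]).round(4))
E
```

```text
top base 13.334660911064539 [ 0.57800035 -0.10224629] [[-0.6, -0.3], [-1.1, -0.1], [0.9, 1.4], [0.8, -0.9]]
side base 13.90890457318108 [ 0.58144755 -0.10557275] [[-1.6, -2.1], [0.6, -4.2], [-1.0, 4.1], [2.1, 2.3]]
fence end mid [24.6 29.9]
stop [-57.4  -1.4]
58 [ 0.6344 -0.0889]
-120 [ 0.4612 -0.1299]
92 [ 0.6675 -0.081 ]
```

The jig's pose is about O = (0.577, -0.103) with yaw 13.6°, and the fence and stop agree within a few mm. Next I'll move above the catch pad at (0.633, -0.089) with the fingers shut and the tool's y across the slot.

drive_tool(
  motion=[
    {"dx": 2.4,"dy": -2.9,"az": 6.5,"jaw": 255},
    {"dx": 2.4,"dy": -2.9,"az": 6.5},
    {"dx": 2.4,"dy": -2.9,"az": 6.5},
    {"dx": 2.4,"dy": -2.9,"az": 6.5},
    {"dx": 2.4,"dy": -2.9,"az": 6.5},
  ],
  squeeze=60,
)

```text
schema error: expected keys ax, ay, az, dx, dy, dz, jaw
```

```bash
python3 -c "
from h import *
s=bot.state();print({k:np.round(s[k],3).tolist() for k in('clock','qpos','tool_pos','ee_rot','width')})"
```

```text
{'clock': 0.1, 'qpos': [1.241, 0.213, -0.035, 1.324, 0.0, 1.571], 'tool_pos': [0.162, 0.473, 0.231], 'ee_rot': [-0.0, 0.164, 0.986, -0.0], 'width': 0.085}
```

drive_tool(
  motion=[
    {"ax": 0,"ay": 0,"az": 6.5,"dx": 2.4,"dy": -2.9,"dz": 0,"jaw": 255},
    {"ax": 0,"ay": 0,"az": 6.5,"dx": 2.4,"dy": -2.9,"dz": 0,"jaw": 255},
    {"ax": 0,"ay": 0,"az": 6.5,"dx": 2.4,"dy": -2.9,"dz": 0,"jaw": 255},
    {"ax": 0,"ay": 0,"az": 6.5,"dx": 2.4,"dy": -2.9,"dz": 0,"jaw": 255},
    {"ax": 0,"ay": 0,"az": 6.5,"dx": 2.4,"dy": -2.9,"dz": 0,"jaw": 255},
  ],
  squeeze=60,
)

```text
clock: 0.52
tool_pos: [0.2786, 0.3316, 0.2311]
ee_rot: [-0.0, -0.112, 0.994, -0.0]
wrist_force: [0.6, -0.5, -0.6]
width: 0.0257
grip_force: 0.0
```

```bash
python3 -c "
from h import *
s=bot.state();print({k:np.round(s[k],3).tolist() for k in('clock','qpos','tool_pos','ee_rot','width')})"
```

```text
{'clock': 0.517, 'qpos': [0.872, 0.076, -0.196, 1.299, -0.0, 0.648], 'tool_pos': [0.279, 0.332, 0.231], 'ee_rot': [-0.0, -0.112, 0.994, -0.0], 'width': 0.026}
```

drive_tool(
  motion=[
    {"ax": 0,"ay": 0,"az": 0,"dx": 2.34,"dy": -2.78,"dz": 0,"jaw": 255},
    {"ax": 0,"ay": 0,"az": 0,"dx": 2.34,"dy": -2.78,"dz": 0,"jaw": 255},
    {"ax": 0,"ay": 0,"az": 0,"dx": 2.34,"dy": -2.78,"dz": 0,"jaw": 255},
    {"ax": 0,"ay": 0,"az": 0,"dx": 2.34,"dy": -2.78,"dz": 0,"jaw": 255},
    {"ax": 0,"ay": 0,"az": 0,"dx": 2.34,"dy": -2.78,"dz": 0,"jaw": 255},
  ],
)

```text
clock: 0.93
tool_pos: [0.3957, 0.1925, 0.2313]
ee_rot: [-0.0, -0.109, 0.994, -0.0]
wrist_force: [0.6, 0.9, 0.5]
width: -0.0002
grip_force: 0.0
```

drive_tool(
  motion=[
    {"ax": 0,"ay": 0,"az": 0,"dx": 2.34,"dy": -2.78,"dz": 0,"jaw": 255},
    {"ax": 0,"ay": 0,"az": 0,"dx": 2.34,"dy": -2.78,"dz": 0,"jaw": 255},
    {"ax": 0,"ay": 0,"az": 0,"dx": 2.34,"dy": -2.78,"dz": 0,"jaw": 255},
    {"ax": 0,"ay": 0,"az": 0,"dx": 2.34,"dy": -2.78,"dz": 0,"jaw": 255},
    {"ax": 0,"ay": 0,"az": 0,"dx": 2.34,"dy": -2.78,"dz": 0,"jaw": 255},
  ],
)

```text
clock: 1.35
tool_pos: [0.5127, 0.0534, 0.2311]
ee_rot: [-0.0, -0.109, 0.994, 0.0]
wrist_force: [0.5, 0.5, -0.1]
width: 0.0004
grip_force: 0.0
```

drive_tool(
  motion=[
    {"ax": 0,"ay": 0,"az": 0,"dx": 2.34,"dy": -2.78,"dz": -1,"jaw": 255},
    {"ax": 0,"ay": 0,"az": 0,"dx": 2.34,"dy": -2.78,"dz": -1,"jaw": 255},
    {"ax": 0,"ay": 0,"az": 0,"dx": 2.34,"dy": -2.78,"dz": -1,"jaw": 255},
    {"ax": 0,"ay": 0,"az": 0,"dx": 2.34,"dy": -2.78,"dz": -1,"jaw": 255},
    {"ax": 0,"ay": 0,"az": 0,"dx": 2.34,"dy": -2.78,"dz": -1,"jaw": 255},
  ],
)

```text
clock: 1.77
tool_pos: [0.6297, -0.0855, 0.1804]
ee_rot: [-0.0, -0.109, 0.994, 0.0]
wrist_force: [-0.1, 0.7, -0.5]
width: -0.0002
grip_force: 0.0
```

drive_tool(
  motion=[
    {"ax": 0,"ay": 0,"az": 0,"dx": 0,"dy": 0,"dz": -2,"jaw": 255},
    {"ax": 0,"ay": 0,"az": 0,"dx": 0,"dy": 0,"dz": -2,"jaw": 255},
    {"ax": 0,"ay": 0,"az": 0,"dx": 0,"dy": 0,"dz": -2,"jaw": 255},
    {"ax": 0,"ay": 0,"az": 0,"dx": 0,"dy": 0,"dz": -2,"jaw": 255},
    {"ax": 0,"ay": 0,"az": 0,"dx": 0,"dy": 0,"dz": 0,"jaw": 255},
  ],
)

```text
clock: 2.18
tool_pos: [0.6267, -0.0836, 0.097]
ee_rot: [-0.003, -0.109, 0.994, 0.001]
wrist_force: [-1.0, -0.2, -1.0]
width: 0.0001
grip_force: 0.0
```

```bash
python3 - <<'E'
from h import *
s=bot.state();print({k:np.round(s[k],4).tolist() for k in('clock','qpos','tool_pos','ee_rot','width','wrist_force')})
a=bot.read_camera("wrist");b=bot.read_camera("side")
c=bot.calibration("side");p=proj(c,s["tool_pos"]).astype(int);print(p)
b=cv2.resize(b[170:310,185:365],None,fx=3,fy=3);cv2.imwrite("pics/w1.png",np.hstack([cv2.resize(a,(400,300)),np.pad(cv2.resize(b,(386,300)),((0,0),(0,14),(0,0)))]))
E
```

```text
{'clock': 2.1833, 'qpos': [-0.1326, 0.5432, 0.1037, 1.1376, -0.0, -0.3503], 'tool_pos': [0.6267, -0.0836, 0.097], 'ee_rot': [-0.003, -0.1086, 0.9941, 0.0007], 'width': 0.0001, 'wrist_force': [-1.036, -0.1962, -0.9866]}
[297 232]
```

View pics/w1.png

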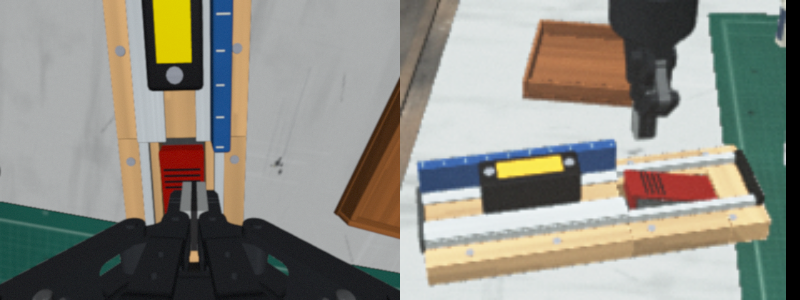

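The fingers are shut and hang above the catch, with the tray to the right of the wrist view. In the wrist view (400 px wide) the catch's free end is near (182,145) and the yellow strip near (173,30). I'll settle and refine the jig's pose with the wrist camera.

drive_tool(
  motion=[
    {"ax": 0,"ay": 0,"az": 0,"dx": 0,"dy": 0,"dz": 0,"jaw": 255},
    {"ax": 0,"ay": 0,"az": 0,"dx": 0,"dy": 0,"dz": 0,"jaw": 255},
  ],
)

```text
clock: 2.45
tool_pos: [0.6298, -0.0839, 0.1029]
ee_rot: [0.001, -0.109, 0.994, -0.0]
wrist_force: [0.3, 0.0, -0.6]
width: -0.0002
grip_force: 0.0
```

```bash
python3 - <<'E'
from h import *
c=bot.calibration("wrist");a=bot.read_camera("wrist");cv2.imwrite("pics/w2.png",a)
print(bot.state()["tool_pos"].round(4) if hasattr(bot.state()["tool_pos"],'round') else bot.state()["tool_pos"])
O=np.array([.577,-.103]);th=np.radians(13.6);R=np.array([[np.cos(th),-np.sin(th)],[np.sin(th),np.cos(th)]])
J=lambda X:((R.T@(X[:2]-O))*1e3).round(1)
m,r,k=blob(a,(0,150,40),(8,255,255),(200,150,310,300));x,y,w,h=cv2.boundingRect(k);print("catch bbox",x,y,w,h)
k=k[:,0];row=k[(k[:,1]>y+3)&(k[:,1]<y+8)]
for xx in (row[:,0].min(),row[:,0].max()+1): print("catch free end corner",J(onz(c,(xx-.5,y-.5),.05)))
m,r,k=blob(a,(20,120,100),(35,255,255),(150,0,310,130));print("yellow",m,J(onz(c,m,.085)))
m,r,k=blob(a,(100,120,50),(125,255,255),(260,0,360,230));k=k[:,0];b=k[k[:,1]>k[:,1].max()-6];print("fence end",b[:,0].min(),b[:,0].max(),b[:,1].max(),[J(onz(c,(q,b[:,1].max()+.5),.077)) for q in (b[:,0].min()-.5,b[:,0].max()+.5)])
t=k[(k[:,1]>30)&(k[:,1]<36)];print("fence far",[J(onz(c,(q,33),.077)) for q in (t[:,0].min()-.5,t[:,0].max()+.5)])
# slot inner catch sides further down
h=cv2.cvtColor(a,cv2.COLOR_BGR2HSV)
for yy in (160,180,225):
    w=cv2.inRange(h[yy-1:yy+2],(8,60,120),(25,200,255)).max(0);e=np.flatnonzero(np.diff(w.astype(int)));print(yy,[(int(q),J(onz(c,(q+.5,yy),.03)).tolist()) for q in e if 120<q<380])
E
```

```text
[ 0.6297 -0.0839  0.1027]
catch bbox 225 194 63 97
catch free end corner [ 32.1 -19.1]
catch free end corner [32.8 15. ]
yellow [244.75928721  39.82716981] [-42.1  -3.1]
fence end 300 321 202 [array([30.7, 20.4]), array([30.9, 31.2])]
fence far [array([-45.6,  18.8]), array([-45.3,  31.4])]
160 [(165, [15.4, -57.9]), (193, [15.7, -40.8]), (233, [16.2, -16.4]), (275, [16.7, 9.2]), (323, [17.3, 38.5]), (345, [17.5, 51.9])]
180 [(167, [27.8, -57.9]), (194, [28.1, -41.2]), (234, [28.6, -16.4]), (275, [29.1, 9.0]), (323, [29.7, 38.8]), (345, [30.0, 52.4])]
225 [(172, [57.3, -57.8]), (199, [57.7, -40.4]), (214, [57.9, -30.7]), (227, [58.0, -22.4]), (288, [58.8, 16.9]), (300, [58.9, 24.6]), (314, [59.1, 33.6]), (343, [59.5, 52.3])]
```

The wrist view puts the centre line at y ≈ -2.8 mm in my frame, which agrees with the side view, so O = (0.5785, -0.1055) and the pad is at (0.635, -0.092). Now I'll press.

drive_tool(
  motion=[
    {"ax": 0,"ay": 0,"az": 0,"dx": 0.53,"dy": -0.8,"dz": -1.5,"jaw": 255},
    {"ax": 0,"ay": 0,"az": 0,"dx": 0,"dy": 0,"dz": -1.6,"jaw": 255},
    {"ax": 0,"ay": 0,"az": 0,"dx": 0,"dy": 0,"dz": -1.5,"jaw": 255},
    {"ax": 0,"ay": 0,"az": 0,"dx": 0,"dy": 0,"dz": -0.4,"jaw": 255},
    {"ax": 0,"ay": 0,"az": 0,"dx": 0,"dy": 0,"dz": 0,"jaw": 255},
  ],
)

```text
clock: 2.92
tool_pos: [0.6337, -0.0919, 0.0501]
ee_rot: [-0.001, -0.109, 0.994, 0.0]
wrist_force: [0.2, -0.4, 0.8]
width: 0.0
grip_force: 0.0
```

drive_tool(
  motion=[
    {"ax": 0,"ay": 0,"az": 0,"dx": 0,"dy": 0,"dz": -0.4,"jaw": 255},
    {"ax": 0,"ay": 0,"az": 0,"dx": 0,"dy": 0,"dz": -0.4,"jaw": 255},
    {"ax": 0,"ay": 0,"az": 0,"dx": 0,"dy": 0,"dz": -0.4,"jaw": 255},
    {"ax": 0,"ay": 0,"az": 0,"dx": 0,"dy": 0,"dz": 0,"jaw": 255},
  ],
)

```text
clock: 3.25
tool_pos: [0.6344, -0.0919, 0.0391]
ee_rot: [0.0, -0.109, 0.994, -0.0]
wrist_force: [2.0, -1.5, 1.5]
width: -0.0
grip_force: 0.8
```

drive_tool(
  motion=[
    {"ax": 0,"ay": 0,"az": 0,"dx": 0,"dy": 0,"dz": -0.4,"jaw": 255},
    {"ax": 0,"ay": 0,"az": 0,"dx": 0,"dy": 0,"dz": -0.3,"jaw": 255},
    {"ax": 0,"ay": 0,"az": 0,"dx": 0,"dy": 0,"dz": -0.2,"jaw": 255},
    {"ax": 0,"ay": 0,"az": 0,"dx": 0,"dy": 0,"dz": 0,"jaw": 255},
  ],
)

```text
clock: 3.58
tool_pos: [0.6339, -0.0917, 0.0297]
ee_rot: [-0.0, -0.109, 0.994, 0.0]
wrist_force: [-0.2, -0.7, -0.5]
width: 0.0001
grip_force: 0.0
```

```bash
python3 - <<'E'
from h import *
a=bot.read_camera("wrist");b=bot.read_camera("side")
b=b[170:310,185:365];cv2.imwrite("pics/w3.png",np.hstack([cv2.resize(a,(400,300)),cv2.resize(b,(386,300))]))
E
```

```text
(no output)
```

View pics/w3.png

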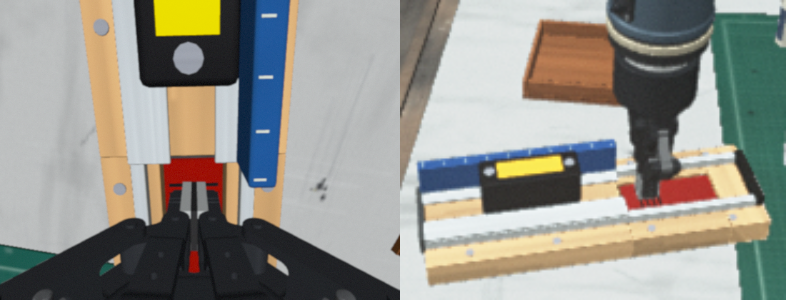

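The catch lies flat and the push force fell to zero, so it has snapped down. I'll lift, confirm it stays down, and go behind the stop.

drive_tool(
  motion=[
    {"ax": 0,"ay": 0,"az": 0,"dx": 0,"dy": 0,"dz": 2,"jaw": 255},
    {"ax": 0,"ay": 0,"az": 0,"dx": 0,"dy": 0,"dz": 3.5,"jaw": 255},
    {"ax": 0,"ay": 0,"az": 0,"dx": 0,"dy": 0,"dz": 3.5,"jaw": 255},
    {"ax": 0,"ay": 0,"az": 0,"dx": 0,"dy": 0,"dz": 3,"jaw": 255},
    {"ax": 0,"ay": 0,"az": 0,"dx": 0,"dy": 0,"dz": 0,"jaw": 255},
  ],
)

```text
clock: 4.1
tool_pos: [0.637, -0.0922, 0.157]
ee_rot: [0.004, -0.109, 0.994, -0.001]
wrist_force: [1.1, -0.4, 0.3]
width: -0.0001
grip_force: 0.0
```

drive_tool(
  motion=[
    {"ax": 0,"ay": 0,"az": 0,"dx": -3.6,"dy": -0.88,"dz": 0,"jaw": 255},
    {"ax": 0,"ay": 0,"az": 0,"dx": -3.6,"dy": -0.88,"dz": 0,"jaw": 255},
    {"ax": 0,"ay": 0,"az": 0,"dx": -3.6,"dy": -0.88,"dz": 0,"jaw": 255},
    {"ax": 0,"ay": 0,"az": 0,"dx": -3.6,"dy": -0.88,"dz": 0,"jaw": 255},
    {"ax": 0,"ay": 0,"az": 0,"dx": -3.6,"dy": -0.88,"dz": 0,"jaw": 255},
  ],
)

```text
clock: 4.52
tool_pos: [0.4526, -0.1359, 0.1501]
ee_rot: [0.0, -0.109, 0.994, -0.0]
wrist_force: [-0.0, -0.5, 0.5]
width: -0.0002
grip_force: 0.0
```

drive_tool(
  motion=[
    {"ax": 0,"ay": 0,"az": 0,"dx": 0,"dy": 0,"dz": 0,"jaw": 255},
    {"ax": 0,"ay": 0,"az": 0,"dx": 0,"dy": 0,"dz": 0,"jaw": 255},
  ],
)

```text
clock: 4.68
tool_pos: [0.4531, -0.1362, 0.1508]
ee_rot: [0.0, -0.108, 0.994, -0.0]
wrist_force: [0.8, -0.1, -0.6]
width: 0.0001
grip_force: 0.0
```

```bash
python3 - <<'E'
from h import *
s=bot.state();c=bot.calibration("wrist");a=bot.read_camera("wrist");b=bot.read_camera("side")
print(s["tool_pos"],s["qpos"])
b=b[170:310,185:365];cv2.imwrite("pics/w4.png",np.hstack([cv2.resize(a,(400,300)),cv2.resize(b,(386,300))]))
E
```

```text
[ 0.45310194 -0.13618095  0.15076167] [-2.91966131e-01  1.88568797e-01 -2.70775282e-01  1.11074974e+00
  3.70741318e-06 -5.08325961e-01]
```

View pics/w4.png

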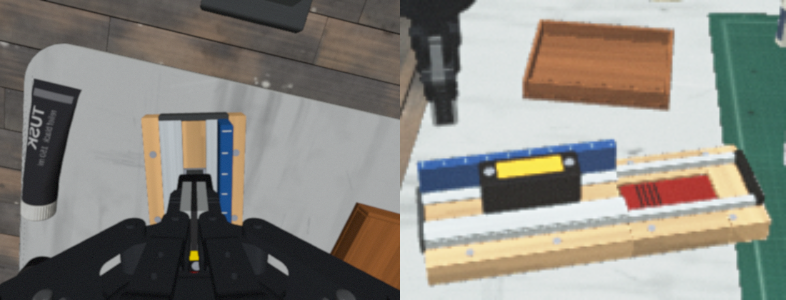

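The catch stays down with the fingers off it. The stop's rear top edge shows at about (195,177) in the wrist view. I'll check its distance before going down.

```bash
python3 - <<'E'
from h import *
c=bot.calibration("wrist")
O=np.array([.5785,-.1055]);th=np.radians(13.6);R=np.array([[np.cos(th),-np.sin(th)],[np.sin(th),np.cos(th)]])
J=lambda X:((R.T@(X[:2]-O))*1e3).round(1)
for p,z in (((178,177),.085),((212,177),.085),((160,113),.044),((228,113),.044),((142,115),.03),((246,115),.03),((219,120),.077),((230,120),.077)): print(p,J(onz(c,np.array(p)*1.4,z)))
print("tcp",J(np.array(bot.state()["tool_pos"])))
E
```

```text
(178, 177) [-111.9  -15.2]
(212, 177) [-111.3   15. ]
(160, 113) [-163.   -33.5]
(228, 113) [-161.7   33.6]
(142, 115) [-159.2  -54.3]
(246, 115) [-157.1   54.2]
(219, 120) [-160.8   21.6]
(230, 120) [-160.6   31.1]
tcp [-127.1   -0.6]
```

drive_tool(
  motion=[
    {"ax": 0,"ay": 0,"az": 0,"dx": -1.0,"dy": -0.2,"dz": 0,"jaw": 255},
    {"ax": 0,"ay": 0,"az": 0,"dx": 0,"dy": 0,"dz": -2.5,"jaw": 255},
    {"ax": 0,"ay": 0,"az": 0,"dx": 0,"dy": 0,"dz": -2.5,"jaw": 255},
    {"ax": 0,"ay": 0,"az": 0,"dx": 0,"dy": 0,"dz": -2,"jaw": 255},
    {"ax": 0,"ay": 0,"az": 0,"dx": 0,"dy": 0,"dz": -1,"jaw": 255},
  ],
)

```text
clock: 5.2
tool_pos: [0.4435, -0.1373, 0.0679]
ee_rot: [-0.001, -0.109, 0.994, 0.001]
wrist_force: [-0.7, 0.6, 1.1]
width: -0.0
grip_force: 0.0
```

drive_tool(
  motion=[
    {"ax": 0,"ay": 0,"az": 0,"dx": 0,"dy": 0,"dz": -1,"jaw": 255},
    {"ax": 0,"ay": 0,"az": 0,"dx": 0,"dy": 0,"dz": -0.7,"jaw": 255},
    {"ax": 0,"ay": 0,"az": 0,"dx": 0,"dy": 0,"dz": 0,"jaw": 255},
    {"ax": 0,"ay": 0,"az": 0,"dx": 0,"dy": 0,"dz": 0,"jaw": 255},
  ],
)

```text
clock: 5.53
tool_pos: [0.4444, -0.1377, 0.0533]
ee_rot: [-0.0, -0.109, 0.994, 0.0]
wrist_force: [-0.1, -0.4, 0.4]
width: 0.0001
grip_force: 0.0
```

drive_tool(
  motion=[
    {"ax": 0,"ay": 0,"az": 0,"dx": 0.97,"dy": 0.235,"dz": 0,"jaw": 255},
    {"ax": 0,"ay": 0,"az": 0,"dx": 0.97,"dy": 0.235,"dz": 0,"jaw": 255},
    {"ax": 0,"ay": 0,"az": 0,"dx": 0.97,"dy": 0.235,"dz": 0,"jaw": 255},
    {"ax": 0,"ay": 0,"az": 0,"dx": 0.97,"dy": 0.235,"dz": 0,"jaw": 255},
    {"ax": 0,"ay": 0,"az": 0,"dx": 0.97,"dy": 0.235,"dz": 0,"jaw": 255},
  ],
)

```text
clock: 5.95
tool_pos: [0.4941, -0.1258, 0.0535]
ee_rot: [0.0, -0.109, 0.994, -0.0]
wrist_force: [-1.8, -0.8, 1.6]
width: 0.0001
grip_force: 1.2
```

drive_tool(
  motion=[
    {"ax": 0,"ay": 0,"az": 0,"dx": 0.97,"dy": 0.235,"dz": 0,"jaw": 255},
    {"ax": 0,"ay": 0,"az": 0,"dx": 0.97,"dy": 0.235,"dz": 0,"jaw": 255},
    {"ax": 0,"ay": 0,"az": 0,"dx": 0.97,"dy": 0.235,"dz": 0,"jaw": 255},
  ],
)

```text
clock: 6.2
tool_pos: [0.5229, -0.1187, 0.0533]
ee_rot: [-0.0, -0.109, 0.994, 0.0]
wrist_force: [-1.6, -0.3, 1.1]
width: -0.0002
grip_force: 1.2
```

drive_tool(
  motion=[
    {"ax": 0,"ay": 0,"az": 0,"dx": 0.97,"dy": 0.235,"dz": 0,"jaw": 255},
    {"ax": 0,"ay": 0,"az": 0,"dx": 0.97,"dy": 0.235,"dz": 0,"jaw": 255},
    {"ax": 0,"ay": 0,"az": 0,"dx": 0.97,"dy": 0.235,"dz": 0,"jaw": 255},
    {"ax": 0,"ay": 0,"az": 0,"dx": 0.97,"dy": 0.235,"dz": 0,"jaw": 255},
    {"ax": 0,"ay": 0,"az": 0,"dx": 0.97,"dy": 0.235,"dz": 0,"jaw": 255},
  ],
)

```text
clock: 6.62
tool_pos: [0.5713, -0.107, 0.0532]
ee_rot: [-0.0, -0.109, 0.994, 0.0]
wrist_force: [-2.7, -0.2, 2.2]
width: 0.0001
grip_force: 1.2
```

drive_tool(
  motion=[
    {"ax": 0,"ay": 0,"az": 0,"dx": 0.97,"dy": 0.235,"dz": 0,"jaw": 255},
    {"ax": 0,"ay": 0,"az": 0,"dx": 0.97,"dy": 0.235,"dz": 0,"jaw": 255},
    {"ax": 0,"ay": 0,"az": 0,"dx": 0.97,"dy": 0.235,"dz": 0,"jaw": 255},
    {"ax": 0,"ay": 0,"az": 0,"dx": 0.6,"dy": 0.145,"dz": 0,"jaw": 255},
    {"ax": 0,"ay": 0,"az": 0,"dx": 0.3,"dy": 0.07,"dz": 0,"jaw": 255},
  ],
)

```text
clock: 7.03
tool_pos: [0.6095, -0.0977, 0.0531]
ee_rot: [0.0, -0.109, 0.994, 0.0]
wrist_force: [-2.3, 0.2, 2.2]
width: 0.0
grip_force: 1.2
```

drive_tool(
  motion=[
    {"ax": 0,"ay": 0,"az": 0,"dx": 0,"dy": 0,"dz": 0,"jaw": 255},
    {"ax": 0,"ay": 0,"az": 0,"dx": 0,"dy": 0,"dz": 0,"jaw": 255},
  ],
)

```text
clock: 7.2
tool_pos: [0.6085, -0.098, 0.0532]
ee_rot: [-0.0, -0.109, 0.994, 0.0]
wrist_force: [-0.9, -0.4, 0.9]
width: 0.0003
grip_force: 0.0
```

```bash
python3 - <<'E'
from h import *
O=np.array([.5785,-.1055]);th=np.radians(13.6);R=np.array([[np.cos(th),-np.sin(th)],[np.sin(th),np.cos(th)]])
J=lambda X:((R.T@(X[:2]-O))*1e3).round(1)
s=bot.state();b=bot.read_camera("side");t=bot.read_camera("top");c=bot.calibration("side")
print("tcp",s["tool_pos"],J(np.array(s["tool_pos"])),s["wrist_force"])
try:
    m,r,k=blob(b,(20,120,120),(35,255,255),(240,190,380,280));print("yellow side",m,r,cv2.contourArea(k),J(onz(c,m,.085)))
except Exception as e: print(e)
cv2.imwrite("pics/w5.png",np.hstack([cv2.resize(t[130:290,290:410],(300,400)),cv2.resize(b[170:310,185:365],(490,400))]))
E
```

```text
tcp [ 0.60854002 -0.0979936   0.05319046] [31.   0.2] [-0.93613037 -0.4042246   0.89130865]
yellow side [316.63492063 239.10670194] ((316.7945251464844, 239.0479736328125), (7.694331645965576, 30.044532775878906), 83.9909896850586) 189.0 [89.9 -2.1]
```

View pics/w5.png

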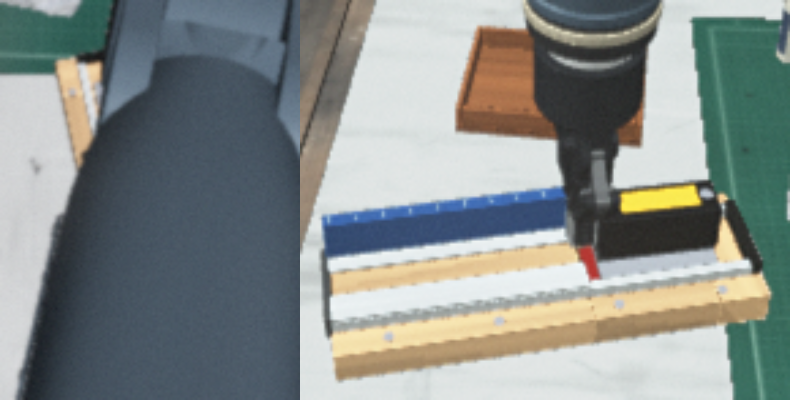

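The stop is fully out from under the lips, at jig x of about 88 mm against the 76 mm needed, with the catch flat beneath it. I'll back off, rise, open the fingers, and come down astride the block.

drive_tool(
  motion=[
    {"ax": 0,"ay": 0,"az": 0,"dx": -1,"dy": -0.24,"dz": 0,"jaw": 255},
    {"ax": 0,"ay": 0,"az": 0,"dx": 0,"dy": 0,"dz": 3,"jaw": 255},
    {"ax": 0,"ay": 0,"az": 0,"dx": 0,"dy": 0,"dz": 3.5,"jaw": 255},
    {"ax": 0,"ay": 0,"az": 0,"dx": 0,"dy": 0,"dz": 3.5,"jaw": 0},
    {"ax": 0,"ay": 0,"az": 1,"dx": 0,"dy": 0,"dz": 0,"jaw": 0},
  ],
)

```text
clock: 7.72
tool_pos: [0.6009, -0.1011, 0.1604]
ee_rot: [0.004, -0.117, 0.993, -0.001]
wrist_force: [0.9, -0.2, 0.8]
width: 0.0229
grip_force: 0.0
```

drive_tool(
  motion=[
    {"ax": 0,"ay": 0,"az": 0,"dx": 2.2,"dy": 0.5,"dz": 0,"jaw": 0},
    {"ax": 0,"ay": 0,"az": 0,"dx": 2.2,"dy": 0.5,"dz": 0,"jaw": 0},
    {"ax": 0,"ay": 0,"az": 0,"dx": 2.1,"dy": 0.5,"dz": 0,"jaw": 0},
    {"ax": 0,"ay": 0,"az": 0,"dx": 0,"dy": 0,"dz": 0,"jaw": 0},
    {"ax": 0,"ay": 0,"az": 0,"dx": 0,"dy": 0,"dz": 0,"jaw": 0},
  ],
)

```text
clock: 8.13
tool_pos: [0.6638, -0.0853, 0.1527]
ee_rot: [-0.0, -0.118, 0.993, 0.0]
wrist_force: [-0.5, 0.0, 0.3]
width: 0.0834
grip_force: 0.0
```

```bash
python3 - <<'E'
from h import *
O=np.array([.5785,-.1055]);th=np.radians(13.6);R=np.array([[np.cos(th),-np.sin(th)],[np.sin(th),np.cos(th)]])
J=lambda X:((R.T@(X[:2]-O))*1e3).round(1)
s=bot.state();c=bot.calibration("side");b=bot.read_camera("side");w=bot.read_camera("wrist")
print("tcp",s["tool_pos"],J(np.array(s["tool_pos"])),s["ee_rot"],s["width"])
m,r,k=blob(b,(20,120,120),(35,255,255),(240,190,380,280));print("yellow side",m,r,J(onz(c,m,.085)))
cv2.imwrite("pics/w6.png",np.hstack([cv2.resize(w,(400,300)),cv2.resize(b[150:310,185:385],(375,300))]))
E
```

```text
tcp [ 0.66380588 -0.08529207  0.15271201] [87.7 -0.4] [-2.23949494e-04 -1.17560407e-01  9.93065705e-01  7.90337407e-05] 0.08335413270921684
yellow side [316.1464255  239.10508183] ((316.0657653808594, 239.12469482421875), (7.694331645965576, 29.939847946166992), 83.9909896850586) [88.9 -1.9]
```

View pics/w6.png

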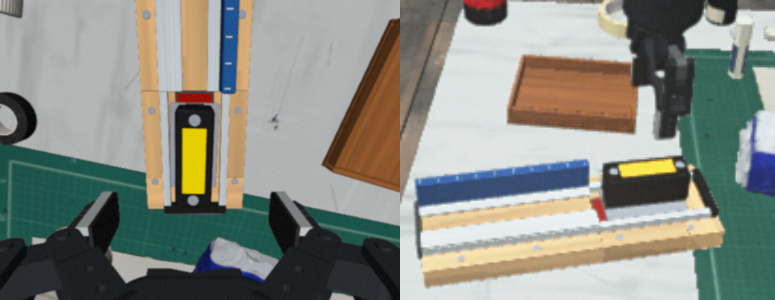

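The open fingers are centred over the stop, within 1 mm along x and y. Coming down and gripping.

drive_tool(
  motion=[
    {"ax": 0,"ay": 0,"az": 0,"dx": 0,"dy": 0,"dz": -2.5,"jaw": 0},
    {"ax": 0,"ay": 0,"az": 0,"dx": 0,"dy": 0,"dz": -2.5,"jaw": 0},
    {"ax": 0,"ay": 0,"az": 0,"dx": 0,"dy": 0,"dz": -2.2,"jaw": 0},
    {"ax": 0,"ay": 0,"az": 0,"dx": 0,"dy": 0,"dz": -1.5,"jaw": 0},
    {"ax": 0,"ay": 0,"az": 0,"dx": 0,"dy": 0,"dz": -0.95,"jaw": 0},
  ],
)

```text
clock: 8.65
tool_pos: [0.6619, -0.0857, 0.0553]
ee_rot: [-0.001, -0.117, 0.993, 0.0]
wrist_force: [0.6, 0.3, -0.3]
width: 0.0855
grip_force: 0.0
```

drive_tool(
  motion=[
    {"ax": 0,"ay": 0,"az": 0,"dx": 0,"dy": 0,"dz": 0,"jaw": 0},
    {"ax": 0,"ay": 0,"az": 0,"dx": 0,"dy": 0,"dz": 0,"jaw": 0},
  ],
)

```text
clock: 8.82
tool_pos: [0.6633, -0.0857, 0.0575]
ee_rot: [0.0, -0.117, 0.993, -0.0]
wrist_force: [1.2, 0.6, 0.3]
width: 0.0851
grip_force: 0.0
```

drive_tool(
  motion=[
    {"ax": 0,"ay": 0,"az": 0,"dx": 0,"dy": 0,"dz": 0,"jaw": 255},
    {"ax": 0,"ay": 0,"az": 0,"dx": 0,"dy": 0,"dz": 0,"jaw": 255},
    {"ax": 0,"ay": 0,"az": 0,"dx": 0,"dy": 0,"dz": 0,"jaw": 255},
    {"ax": 0,"ay": 0,"az": 0,"dx": 0,"dy": 0,"dz": 0,"jaw": 255},
    {"ax": 0,"ay": 0,"az": 0,"dx": 0,"dy": 0,"dz": 0,"jaw": 255},
  ],
  squeeze=40,
)

```text
clock: 9.23
tool_pos: [0.6639, -0.0855, 0.0576]
ee_rot: [0.001, -0.117, 0.993, -0.0]
wrist_force: [-0.9, 0.1, 3.2]
width: 0.0336
grip_force: 39.8
```

drive_tool(
  motion=[
    {"ax": 0,"ay": 0,"az": 0,"dx": 0,"dy": 0,"dz": 0,"jaw": 255},
    {"ax": 0,"ay": 0,"az": 0,"dx": 0,"dy": 0,"dz": 0.3,"jaw": 255},
    {"ax": 0,"ay": 0,"az": 0,"dx": 0,"dy": 0,"dz": 0.5,"jaw": 255},
    {"ax": 0,"ay": 0,"az": 0,"dx": 0,"dy": 0,"dz": 1,"jaw": 255},
    {"ax": 0,"ay": 0,"az": 0,"dx": 0,"dy": 0,"dz": 1,"jaw": 255},
  ],
)

```text
clock: 9.65
tool_pos: [0.6633, -0.0854, 0.0856]
ee_rot: [-0.0, -0.117, 0.993, 0.0]
wrist_force: [-1.1, -0.1, -2.6]
width: 0.0335
grip_force: 39.8
```

The stop is gripped and off the floor. I'll lift clear and carry it to the tray, turning it about 17° to line up.

drive_tool(
  motion=[
    {"ax": 0,"ay": 0,"az": 0,"dx": 0,"dy": 0,"dz": 2,"jaw": 255},
    {"ax": 0,"ay": 0,"az": 0,"dx": 0,"dy": 0,"dz": 2.5,"jaw": 255},
    {"ax": 0,"ay": 0,"az": 0,"dx": 0,"dy": 0,"dz": 2,"jaw": 255},
    {"ax": 0,"ay": 0,"az": 0,"dx": -0.5,"dy": 1.5,"dz": 0,"jaw": 255},
    {"ax": 0,"ay": 0,"az": -3.4,"dx": -0.9,"dy": 2.5,"dz": 0,"jaw": 255},
  ],
)

```text
clock: 10.07
tool_pos: [0.6509, -0.047, 0.1522]
ee_rot: [0.002, -0.087, 0.996, -0.001]
wrist_force: [0.8, -0.1, -3.0]
width: 0.0331
grip_force: 40.0
```

drive_tool(
  motion=[
    {"ax": 0,"ay": 0,"az": -3.4,"dx": -0.9,"dy": 2.5,"dz": 0,"jaw": 255},
    {"ax": 0,"ay": 0,"az": -3.4,"dx": -0.9,"dy": 2.5,"dz": 0,"jaw": 255},
    {"ax": 0,"ay": 0,"az": -3.4,"dx": -0.9,"dy": 2.5,"dz": 0,"jaw": 255},
    {"ax": 0,"ay": 0,"az": -3.4,"dx": -0.9,"dy": 2.5,"dz": 0,"jaw": 255},
    {"ax": 0,"ay": 0,"az": 0,"dx": -0.9,"dy": 2.5,"dz": 0,"jaw": 255},
  ],
)

```text
clock: 10.48
tool_pos: [0.6042, 0.0806, 0.151]
ee_rot: [0.001, 0.033, 0.999, 0.0]
wrist_force: [-0.5, 0.1, -2.7]
width: 0.033
grip_force: 39.9
```

drive_tool(
  motion=[
    {"ax": 0,"ay": 0,"az": 0,"dx": -0.9,"dy": 2.5,"dz": 0,"jaw": 255},
    {"ax": 0,"ay": 0,"az": 0,"dx": -0.9,"dy": 2.5,"dz": 0,"jaw": 255},
    {"ax": 0,"ay": 0,"az": 0,"dx": -0.5,"dy": 1.5,"dz": 0,"jaw": 255},
    {"ax": 0,"ay": 0,"az": 0,"dx": 0,"dy": 0,"dz": 0,"jaw": 255},
    {"ax": 0,"ay": 0,"az": 0,"dx": 0,"dy": 0,"dz": 0,"jaw": 255},
  ],
)

```text
clock: 10.9
tool_pos: [0.5816, 0.1452, 0.1508]
ee_rot: [0.001, 0.03, 1.0, 0.0]
wrist_force: [-0.3, -1.1, -2.1]
width: 0.0336
grip_force: 40.1
```

```bash
python3 - <<'E'
from h import *
s=bot.state();c=bot.calibration("side");b=bot.read_camera("side");w=bot.read_camera("wrist")
print(s["tool_pos"],s["ee_rot"],s["width"],s["grip_force"])
S=cv2.imread("pics/side0.png");m,r,k=blob(S,(3,70,40),(18,255,220),(235,170,320,225))
q=cv2.approxPolyDP(cv2.convexHull(k),3,True)[:,0];print("tray side hull",[(p.tolist(),onz(c,p,.026)[:2].round(3).tolist()) for p in q])
cv2.imwrite("pics/w7.png",np.hstack([cv2.resize(w,(400,300)),cv2.resize(b[110:310,165:385],(330,300))]))
E
```

```text
[0.58156264 0.14524722 0.15084558] [5.00788252e-04 2.99194237e-02 9.99552185e-01 7.82206556e-05] 0.033635798630593655 40.11636257171631
tray side hull [([250, 179], [0.501, 0.209]), ([312, 184], [0.668, 0.198]), ([309, 220], [0.657, 0.046]), ([243, 215], [0.499, 0.054])]
```

View pics/w7.png

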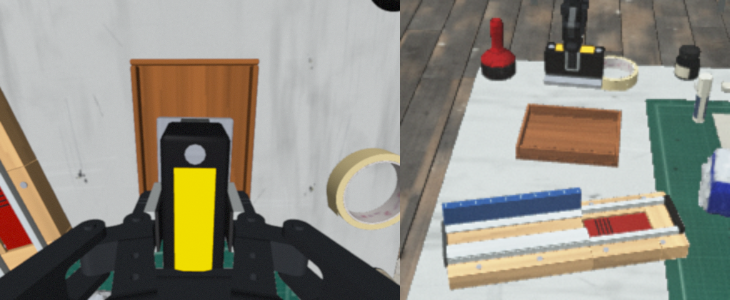

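The stop hangs centred over the tray with its base level, the other things are where they were, and the catch is still flat. Next I'll lower it, slowly at the end. Contact should come at a TCP height of about 33.6 mm.

drive_tool(
  motion=[
    {"ax": 0,"ay": 0,"az": 0,"dx": 0,"dy": 0,"dz": -2.5,"jaw": 255},
    {"ax": 0,"ay": 0,"az": 0,"dx": 0,"dy": 0,"dz": -2.5,"jaw": 255},
    {"ax": 0,"ay": 0,"az": 0,"dx": 0,"dy": 0,"dz": -2.5,"jaw": 255},
    {"ax": 0,"ay": 0,"az": 0,"dx": 0,"dy": 0,"dz": -2,"jaw": 255},
    {"ax": 0,"ay": 0,"az": 0,"dx": 0,"dy": 0,"dz": -1,"jaw": 255},
  ],
)

```text
clock: 11.42
tool_pos: [0.5806, 0.1432, 0.0425]
ee_rot: [-0.001, 0.031, 1.0, -0.0]
wrist_force: [-1.1, -0.2, -2.6]
width: 0.0335
grip_force: 40.1
```

drive_tool(
  motion=[
    {"ax": 0,"ay": 0,"az": 0,"dx": 0,"dy": 0,"dz": -0.4,"jaw": 255},
    {"ax": 0,"ay": 0,"az": 0,"dx": 0,"dy": 0,"dz": -0.3,"jaw": 255},
    {"ax": 0,"ay": 0,"az": 0,"dx": 0,"dy": 0,"dz": -0.2,"jaw": 255},
    {"ax": 0,"ay": 0,"az": 0,"dx": 0,"dy": 0,"dz": 0,"jaw": 255},
  ],
)

```text
clock: 11.75
tool_pos: [0.5822, 0.1445, 0.0366]
ee_rot: [0.001, 0.031, 1.0, 0.0]
wrist_force: [0.7, -0.1, -2.1]
width: 0.0334
grip_force: 40.1
```

drive_tool(
  motion=[
    {"ax": 0,"ay": 0,"az": 0,"dx": 0,"dy": 0,"dz": -0.1,"jaw": 255},
    {"ax": 0,"ay": 0,"az": 0,"dx": 0,"dy": 0,"dz": -0.1,"jaw": 255},
    {"ax": 0,"ay": 0,"az": 0,"dx": 0,"dy": 0,"dz": -0.1,"jaw": 255},
    {"ax": 0,"ay": 0,"az": 0,"dx": 0,"dy": 0,"dz": 0,"jaw": 255},
    {"ax": 0,"ay": 0,"az": 0,"dx": 0,"dy": 0,"dz": 0,"jaw": 255},
  ],
)

```text
clock: 12.17
tool_pos: [0.5819, 0.1447, 0.0336]
ee_rot: [0.001, 0.031, 1.0, 0.0]
wrist_force: [-1.4, -0.5, 6.1]
width: 0.0335
grip_force: 41.0
```

Contact is light (6 N up). I'll open part-way and rise straight up.

drive_tool(
  motion=[
    {"ax": 0,"ay": 0,"az": 0,"dx": 0,"dy": 0,"dz": 0,"jaw": 80},
    {"ax": 0,"ay": 0,"az": 0,"dx": 0,"dy": 0,"dz": 0,"jaw": 80},
    {"ax": 0,"ay": 0,"az": 0,"dx": 0,"dy": 0,"dz": 0,"jaw": 80},
    {"ax": 0,"ay": 0,"az": 0,"dx": 0,"dy": 0,"dz": 0,"jaw": 80},
  ],
)

```text
clock: 12.5
tool_pos: [0.5816, 0.1446, 0.0328]
ee_rot: [0.0, 0.031, 1.0, 0.0]
wrist_force: [0.2, -0.2, 0.3]
width: 0.0584
grip_force: 0.0
```

drive_tool(
  motion=[
    {"ax": 0,"ay": 0,"az": 0,"dx": 0,"dy": 0,"dz": 1,"jaw": 80},
    {"ax": 0,"ay": 0,"az": 0,"dx": 0,"dy": 0,"dz": 2,"jaw": 80},
    {"ax": 0,"ay": 0,"az": 0,"dx": 0,"dy": 0,"dz": 3,"jaw": 80},
    {"ax": 0,"ay": 0,"az": 0,"dx": 0,"dy": 0,"dz": 3.5,"jaw": 80},
    {"ax": 0,"ay": 0,"az": 0,"dx": 0,"dy": 0,"dz": 3.5,"jaw": 80},
  ],
)

```text
clock: 12.92
tool_pos: [0.581, 0.1444, 0.1649]
ee_rot: [-0.0, 0.031, 1.0, -0.0]
wrist_force: [0.6, 1.2, -0.3]
width: 0.0587
grip_force: 0.0
```

drive_tool(
  motion=[
    {"ax": 0,"ay": 0,"az": 0,"dx": 0,"dy": 0,"dz": 2,"jaw": 80},
    {"ax": 0,"ay": 0,"az": 0,"dx": 0,"dy": 0,"dz": 0,"jaw": 80},
    {"ax": 0,"ay": 0,"az": 0,"dx": 0,"dy": 0,"dz": 0,"jaw": 80},
  ],
)

```text
clock: 13.17
tool_pos: [0.5822, 0.1447, 0.1845]
ee_rot: [0.001, 0.031, 1.0, 0.0]
wrist_force: [0.3, -0.5, -1.0]
width: 0.0584
grip_force: 0.0
```

```bash
python3 - <<'E'
from h import *
s=bot.state();b=bot.read_camera("side");w=bot.read_camera("wrist")
print(s["tool_pos"],s["width"],s["wrist_force"])
cv2.imwrite("pics/w8.png",np.hstack([cv2.resize(w,(400,300)),cv2.resize(b[110:310,165:385],(330,300))]))
E
```

```text
[0.5821929  0.14469881 0.18447247] 0.05842669026521939 [ 0.29545132 -0.51420734 -0.95430497]
```

View pics/w8.png

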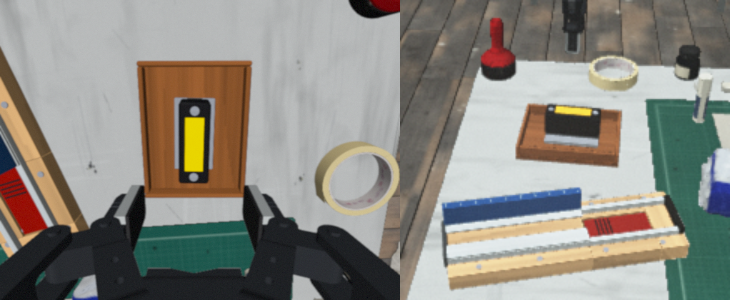

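The stop stands upright in the middle of the tray (wrist view about (194,140)). The catch is flat and the gripper is clear, so I'll hand the job in.

```bash
python3 -c "
from rig import bot
print(bot.finish_job())"
```

```text
the job is handed in; nothing more can be done
None
```

The job is handed in (no verdict was returned): the catch is latched down and the stop, slid clear of the lips and lifted out, stands upright in the tray, at about 13 s of the 61 s allowed and with nothing else seen to move.

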